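Find the tin with the steel spare by weight and hold it ready over the tray

TASK

One of the two look-alike closed tins holds the steel spare part for the tortilla press, the other only a wooden one. Lift the left-hand tin (the robot's left, its +y side) a few centimetres clear to feel its weight and stand it back on its own coaster, then lift the right-hand tin likewise, and judge which is heavier. Finish while still holding the heavier tin in the gripper, upright and still over the middle of the shallow steel tray with its underside about 10 cm above the shelf board, the lighter tin standing on its own coaster and everything else left where it was.

Things in the scene. Friction and masses are not known exactly. Their poses are not given: they have to be found in the camera images.
- tin_left: Closed round aluminium tin, 52 mm across and 86 mm tall, straight sided, lid screwed fast (do not open). Origin at the centre of its underside, z up; yaw is without meaning. This one starts standing on the left coaster. The two tins look exactly alike; the one with the steel part inside weighs 460 to 600 g in all, the other 150 to 180 g, and either may be on the left. The part inside may shift by up to 3 mm sideways and rattle. It is stiff: hold it firmly across its sides.
- tin_right: Closed round aluminium tin, 52 mm across and 86 mm tall, straight sided, lid screwed fast (do not open). Origin at the centre of its underside, z up; yaw is without meaning. This one starts standing on the right coaster. The two tins look exactly alike; the one with the steel part inside weighs 460 to 600 g in all, the other 150 to 180 g, and either may be on the left. The part inside may shift by up to 3 mm sideways and rattle. It is stiff: hold it firmly across its sides.
- coaster_left: Round cork coaster fixed to the board, 96 mm across, 6 mm thick, the left-hand one as the robot sees it (greater y). Origin at the centre of its underside, on the board.
- coaster_right: Round cork coaster fixed to the board, 96 mm across, 6 mm thick, the right-hand one as the robot sees it (smaller y). Origin at the centre of its underside, on the board.
- tray: Shallow open steel tray fixed to the board to the robot's right of the coasters, empty, 190 mm (its x) by 140 mm (its y), rim 25 mm above the board. Origin at the centre of its underside.
- cup: Bystander: aluminium measuring cup 68 mm across, 55 mm tall, with a flat handle reaching 108 mm out along its +x. Origin at the centre of its underside. Behind the coasters (greater x).
- pitcher: Bystander: blue ceramic pitcher 124 mm across, 190 mm tall, handle reaching about 100 mm out along its +x. Origin at the centre of its underside. Stands at the back.
- bowl: Bystander: terracotta bowl 96 mm across, 40 mm tall. Origin at the centre of its underside. Behind the right coaster (greater x).
- jar: Bystander: glass jar with a steel cap, 60 mm across, 85 mm tall. Origin at the centre of its underside. To the robot's left of the left coaster.
- masher: Bystander: small wooden masher lying behind the left coaster (greater x), 146 mm long, at most 20 mm high; handle along its x, round head 52 mm across at +70 mm. Origin at the handle's middle, on the board.

How it is judged (in metres and radians):
On the way, in this order (a step that is already met when the one before it is completed fails the run):
1. the left tin is held at least 20 mm above its coaster while the right one stands on its own (height (world z) of tin_left above 0.026 m and contact force between tin_left and the fingers above 1 N and horizontal distance between tin_right and coaster_right below 0.025 m and height (world z) of tin_right below 0.012 m and angle between tin_right's own z axis and vertical below 0.1 rad), for 0.3 s.
2. the right tin is held at least 20 mm above its coaster while the left one stands on its own again (height (world z) of tin_right above 0.026 m and contact force between tin_right and the fingers above 1 N and horizontal distance between tin_left and coaster_left below 0.025 m and height (world z) of tin_left below 0.012 m and angle between tin_left's own z axis and vertical below 0.1 rad), for 0.3 s.
At the end, for the whole second after the job is handed in: Heavier tin held by the fingers, still, upright within 0.2 rad, underside 70 to 140 mm above the board, axis within 35 mm of the tray's middle, not touching the tray; lighter tin released, at rest, within 25 mm of its coaster's middle, pressing on it with 0.8 to 3.3 N (the heavier presses more) (((horizontal distance between tin_left and tray below 0.035 m and height (world z) of tin_left between 0.07 and 0.14 m and angle between tin_left's own z axis and vertical below 0.2 rad and linear speed of tin_left below 0.03 m/s and contact force between tin_left and the fingers above 1 N and contact force between tin_left and tray below 0.1 N and horizontal distance between tin_right and coaster_right below 0.025 m and height (world z) of tin_right below 0.012 m and angle between tin_right's own z axis and vertical below 0.1 rad and linear speed of tin_right below 0.02 m/s and contact force between tin_right and the fingers below 0.1 N and contact force between tin_right and coaster_right between 0.8 and 3.3 N) or (horizontal distance between tin_right and tray below 0.035 m and height (world z) of tin_right between 0.07 and 0.14 m and angle between tin_right's own z axis and vertical below 0.2 rad and linear speed of tin_right below 0.03 m/s and contact force between tin_right and the fingers above 1 N and contact force between tin_right and tray below 0.1 N and horizontal distance between tin_left and coaster_left below 0.025 m and height (world z) of tin_left below 0.012 m and angle between tin_left's own z axis and vertical below 0.1 rad and linear speed of tin_left below 0.02 m/s and contact force between tin_left and the fingers below 0.1 N and contact force between tin_left and coaster_left between 0.8 and 3.3 N))); the arm keeps its last pose, push and grip.
It fails at once if the cup, pitcher, bowl, jar or masher is moved by more than 25 mm (distance of any of cup, pitcher, bowl, jar, masher from where it was at the start of the episode above 0.025 m).
It fails at once if a tin is tipped by more than 0.6 rad (angle between any of tin_left, tin_right's own z axis and vertical above 0.6 rad).
It also fails if it takes over 64 s, if anything falls off the work surface, if the arm or the gripper's body presses on something with over 40 N, if the wrist force passes 120 N, or if a joint passes its speed limit or range.

ROBOT

A 6-joint arm with a two-finger parallel gripper is mounted at the origin on the work surface. World frame = base frame: x ahead of the robot, y to its left, z up, the work surface at z = 0. Lengths are in mm, angles in rad, forces in N, time in s.
With the tool pointing down it reaches from about 300 to 775 mm from the base axis. Payload 14.6 kg.
Tool frame: the origin (TCP) lies midway between the tips of the shut fingers; the grasp point (between the pads) lies 19 mm behind it (pinch_z is the distance from the TCP to the grasp point, in mm); z points along the fingers, y is the direction in which the jaws open and shut (so a half turn about z gives the same grasp; the last joint's range is limited). The gripper opens to 94 mm and grips with 3 to 60 N. Pads are 16 mm wide; open, the fingers measure 119 mm over their backs; the gripper's body (75 mm by 177 mm) begins 78 mm behind the grasp point.
Start: joints at [-1.333, 0.3, 1.521, -0, 1.321, -0.067], TCP at [165.049, -524.641, 205.446] pointing down, gripper open.
Joint ranges: [-3.03, 3.03], [-0.79, 2.21], [0.23, 2.52], [-1.04, 4.18], [0, 3.07], [-2.55, 2.55]. Speed limits (rad/s): [2.22, 2.22, 2.57, 3.14, 3.14, 3.14].

INTERFACE

Orientations are given as [roll, pitch, yaw] about the fixed x, y, z axes, in that order (R = Rz(yaw) Ry(pitch) Rx(roll)).
In Python, from cell import read_state, camera, sign_off, pinch_z gives the robot as it stands. The module is installed in compiled form; this text tells all that it offers.
- The arm moves only by the tool servo_tool, never from a script. Its argument "series" is a list of rows, each a list of 6 numbers: the shift along the tool's x, y, z in cm, then the turn, a rotation vector about the tool's x, y, z in rad. In form: [[tx, ty, tz, rx, ry, rz], ...]. A call has exactly 10 rows; each row is the pose to reach, as a shift and turn from the pose commanded when the call began, along the tool's axes at that moment; what a row does not reach only later rows make up. A row lasts 1/12 s, in which the tool goes at most 41.7 mm and 7.16 degrees, less where a joint would pass 70% of its speed; a pose out of reach is approached as far as the arm can. A call with a gripper value outside its range is refused whole. "gripper" is the finger opening in cm, from 0 to 9.4, set as the call begins (left out, the last holds). The fingers move at their own pace and stop on an object; "grip_force" is the grip in N (left out, the last holds). Time passes only in rows, so rows that repeat a pose let the fingers close, or fill a call up. It gives the time, the measured TCP pose, the force and the opening at its end, in the units of the state.
- read_state(): the state, without advancing time (a new reading comes with each control period).
- camera(name): name is "scene" or "top" or "wrist"; returns a dict with "pixels" (384x512x3 uint8, red, green, blue), "fx", "fy", "cx", "cy" (pixels), "pose" (4x4, takes a point from camera to world coordinates); the wrist camera has in their place "mount" (4x4, takes a point from camera to tool coordinates, whose origin is the TCP and whose axes are the flange's). Camera axes: x right, y down, z forward; pixel columns grow to the right and rows downward; lengths in mm; the calibration is good to about 2 mm. A picture is of the moment at which its call begins: read the wrist's pose just before it. There is no depth.
- sign_off(): hands the job in, once; it reports no verdict.
The state is a dict: "clock": time; "joints": joint angles; "qd": joint speeds; "effort": joint torques, N m; "eef_pos": TCP position; "eef_rot": TCP orientation; "wrist_force": force on the tool from outside, world axes, zero at the start; "moment": the same for the moment, N m; "finger_gap": finger opening in mm.
Only numpy, scipy, OpenCV 4.12 (cv2) and the standard library are available. Lean on these libraries where they do the work, as an engineer would, in place of code of your own. Each camera call takes 0.05 s, during which the arm holds its last target.

## Working session

There is one attempt and no reset: what is moved stays moved. The work goes in short steps, Python scripts to look and compute and a tool call to move; the robot and the scene stay as the last step left them, time stands still between calls to the robot, and variables do not carry over. Pictures are saved under pics/ and viewed, and the job is handed in when it is done.

Besides the shell and the picture viewer there is one more tool, called by a JSON object that holds its "api" and its "payload". servo_tool: Moves the arm, as the interface text tells. Its arguments: {"type":"object","properties":{"series":{"type":"array"},"gripper":{"type":"number"},"grip_force":{"type":"number"}},"required":["series"]}

```bash
mkdir -p pics
python3 - <<'E'
from cell import *
import cv2,numpy as np
s=read_state();print(s, pinch_z)
for n in ("scene","top"):
    c=camera(n);cv2.imwrite(f"pics/{n}0.png",c["pixels"][:,:,::-1]);print(n,c["fx"],c["fy"],c["cx"],c["cy"],np.round(c["pose"],3).tolist())
    np.save(f"{n}.npy",c,allow_pickle=True)
E
```

```text
{'clock': 0.0, 'joints': array([-1.33259074e+00,  3.00468159e-01,  1.52158675e+00,  5.18186623e-06,
        1.32073289e+00, -6.66121771e-02]), 'qd': array([-0.00013723,  0.00124072, -0.00131716, -0.00033435, -0.0009146 ,
        0.00113118]), 'effort': array([ 2.77503794e-03, -5.31803370e+01, -3.52734661e+01,  7.09142187e-02,
        2.44354480e-02, -1.05871582e-04]), 'eef_pos': array([ 164.99288533, -524.3812478 ,  204.88555838]), 'eef_rot': array([-3.14040049e+00, -8.45604651e-05,  3.04816430e-01]), 'wrist_force': array([-0.61809412,  1.40862724,  0.28976035]), 'moment': array([-0.00585912,  0.02403873,  0.00768293]), 'finger_gap': 93.82985253407267} 18.8
scene 475.88501415487104 475.88501415487104 259.97386374512917 187.14135652860338 [[0.641, 0.515, -0.569, 1456.995], [0.767, -0.428, 0.478, -593.734], [0.002, -0.743, -0.669, 1000.117], [0.0, 0.0, 0.0, 1.0]]
top 388.6529863144953 388.6529863144953 260.70052281154597 183.4244468842655 [[0.025, -0.982, 0.186, 469.397], [-1.0, -0.026, -0.007, 87.623], [0.011, -0.186, -0.983, 959.355], [0.0, 0.0, 0.0, 1.0]]
```

View pics/scene0.png

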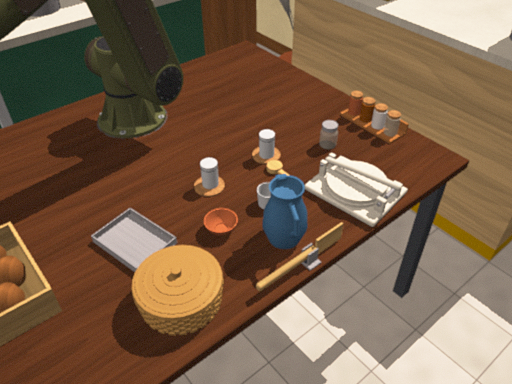

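View pics/top0.png

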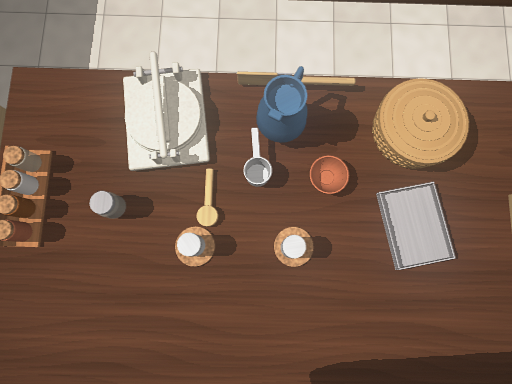

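The top view shows the left coaster near (195,246), the right one near (294,247), tray corners around (378,193)–(455,258), the masher head at (207,215), cup (257,171), bowl (329,175) and jar (104,204).

```bash
cat > h.py <<'E'
import numpy as np,cv2
def cast(c,u,v,z):
    d=c["pose"][:3,:3]@np.array([(u-c["cx"])/c["fx"],(v-c["cy"])/c["fy"],1]);o=c["pose"][:3,3]
    return o+d*(z-o[2])/d[2]
def load(n): return np.load(n+".npy",allow_pickle=True).item()
def proj(c,p):
    T=np.linalg.inv(c["pose"]);q=T[:3,:3]@np.array(p)+T[:3,3];return c["fx"]*q[0]/q[2]+c["cx"],c["fy"]*q[1]/q[2]+c["cy"]
E
python3 - <<'E'
from h import *
for n,rois in (("top",dict(L=(170,222,217,270),R=(270,222,318,270))),("scene",dict(L=(248,122,288,164),R=(190,150,230,197)))):
    c=load(n);im=c["pixels"];hsv=cv2.cvtColor(im,cv2.COLOR_RGB2HSV)
    for k,(a,b,e,f) in rois.items():
        h=hsv[b:f,a:e]
        cork=((h[...,0]<22)&(h[...,1]>80)&(h[...,2]>140)).astype(np.uint8)
        lid=((h[...,1]<50)&(h[...,2]>(190 if n=="top" else 130))).astype(np.uint8)
        for nm,m,z in (("cork",cork,6),("lid",lid,92)):
            cs,_=cv2.findContours(m,cv2.RETR_EXTERNAL,cv2.CHAIN_APPROX_NONE)
            cc=max(cs,key=cv2.contourArea)
            hull=cv2.convexHull(cc)[:,0].astype(float)+[a,b]
            w=np.array([cast(c,u,v,z)[:2] for u,v in hull],np.float32)
            ce,r=cv2.minEnclosingCircle(w)
            print(n,k,nm,np.round(ce),round(r),"px",hull.min(0),hull.max(0))
c=load("top")
b=c["pixels"]
cv2.imwrite("pics/z1.png",cv2.resize(b[170:285,165:325],None,fx=5,fy=5,interpolation=cv2.INTER_CUBIC)[:,:,::-1])
cv2.imwrite("pics/z2.png",cv2.resize(b[170:280,365:465],None,fx=5,fy=5,interpolation=cv2.INTER_CUBIC)[:,:,::-1])
s=load("scene")["pixels"]
cv2.imwrite("pics/z3.png",cv2.resize(s[115:205,180:300],None,fx=6,fy=6,interpolation=cv2.INTER_CUBIC)[:,:,::-1])
E
```

```text
top L cork [492. 238.] 48 px [175. 226.] [211. 265.]
top L lid [493. 238.] 26 px [177. 233.] [199. 255.]
top R cork [497.  -1.] 48 px [274. 227.] [309. 266.]
top R lid [495.   5.] 25 px [283. 235.] [305. 257.]
scene L cork [519. 254.] 48 px [264. 147.] [282. 163.]
scene L lid [497. 235.] 30 px [259. 129.] [274. 139.]
scene R cork [512.   6.] 47 px [204. 177.] [224. 195.]
scene R lid [502.   2.] 31 px [200. 157.] [217. 170.]
```

Run:
```python
from h import *
c=load("top")
for nm,u,v,z in [("tray",378,193,25),("tray",435,183,25),("tray",455,258,25),("tray",397,269,25),("masher head",207,215,10),("cup",257,171,55),("bowl",329,175,40),("jarcap",103,202,85)]: print(nm,cast(c,u,v,z).round())
```

```text
tray [ 630. -206.   25.]
tray [ 659. -347.   25.]
tray [ 479. -384.   25.]
tray [ 450. -245.   25.]
masher head [567. 211.  10.]
cup [671.  91.  55.]
bowl [669. -83.  40.]
jarcap [583. 437.  85.]
```

```bash
sleep 1; ls pics
```

```text
scene0.png
top0.png
z1.png
z2.png
z3.png
```

View pics/z1.png

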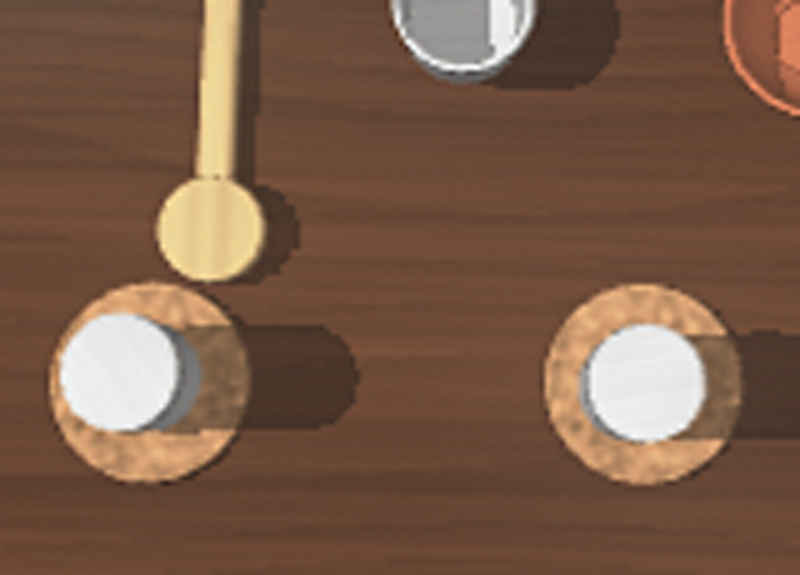

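View pics/z2.png

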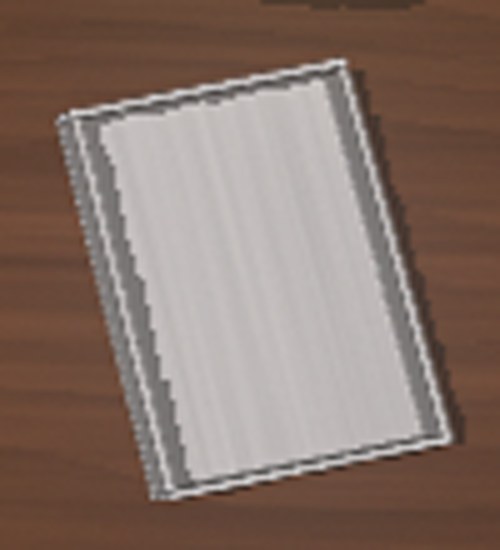

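The enlargements show both tins upright near the middles of their coasters. The left coaster spans about (175–215, 227–267), with its lid centred near (189,244). The tray rim corners are near (380,193), (434,182), (455,258) and (400,268).

Run:
```python
from h import *
c=load("top")
for nm,u,v,z in [("cL",195,246.7,6),("cR",293.6,246.8,6),("tL",189,244.4,92),("tR",294,246.4,92),("tray",417.2,225.5,25)]: print(nm,cast(c,u,v,z).round(1))
P=[cast(c,u,v,25) for u,v in [(380,193),(433.6,182.4),(455,258),(400,268.4)]]
print([np.linalg.norm(P[i]-P[i-1]).round() for i in range(4)],np.mean(P,0))
s=load("scene")
for p in [(493,238,92),(495,3,92),(493,238,6)]:print(proj(s,p))
from cell import read_state
from scipy.spatial.transform import Rotation as R
st=read_state();r=R.from_euler('xyz',st["eef_rot"]).as_matrix();print(r.round(3),st["clock"])
```

```text
cL [490.1 236.2   6. ]
cR [495.8  -2.3   6. ]
tL [492.9 236.2  92. ]
tR [494.3   4.9  92. ]
tray [ 553.3 -298.    25. ]
[np.float64(184.0), np.float64(137.0), np.float64(186.0), np.float64(135.0)] [ 555.07194867 -297.77415034   25.        ]
(np.float64(265.40259361185235), np.float64(133.01134998858666))
(np.float64(206.67864329371946), np.float64(162.29226090573))
(np.float64(265.1461507046856), np.float64(153.82185060746184))
[[ 0.954  0.3   -0.   ]
 [ 0.3   -0.954  0.001]
 [ 0.    -0.001 -1.   ]] 0.1
```

View pics/z3.png

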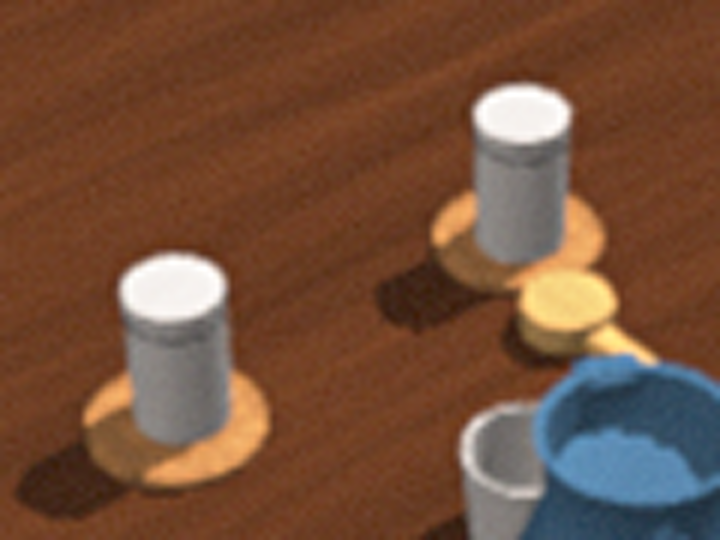

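{"api": "servo_tool", "payload": {"series": [[2.7, -3, 0, 0, 0, 0.03], [5.4, -6, 0, 0, 0, 0.06], [8.1, -9, 0, 0, 0, 0.09], [10.8, -12, 0, 0, 0, 0.12], [13.5, -15, 0, 0, 0, 0.15], [16.2, -18, 0, 0, 0, 0.18], [18.9, -21, 0, 0, 0, 0.21], [21.6, -24, 0, 0, 0, 0.24], [24.3, -27, 0, 0, 0, 0.27], [27, -30, 0, 0, 0, 0.305]], "gripper": 9.4}}

```text
clock: 0.93
eef_pos: [332.7, -155.5, 205.5]
eef_rot: [3.141, -0.0, -0.002]
wrist_force: [0.2, -0.0, 0.2]
finger_gap: 94.0
```

{"api": "servo_tool", "payload": {"series": [[1.7, -4, 0, 0, 0, 0], [3.4, -8, 0, 0, 0, 0], [5.1, -12, 0, 0, 0, 0], [6.8, -16, 0, 0, 0, 0], [8.5, -20, 0, 0, 0, 0], [10.2, -24, 0, 0, 0, 0], [11.9, -28, 0, 0, 0, 0], [13.6, -32, 0, 0, 0, 0], [15, -36, 0, 0, 0, 0], [16, -39.2, 0, 0, 0, 0]]}}

```text
clock: 1.77
eef_pos: [490.7, 230.1, 205.0]
eef_rot: [3.141, 0.0, -0.0]
wrist_force: [2.0, -0.9, -0.0]
finger_gap: 94.2
```

{"api": "servo_tool", "payload": {"series": [[0, 0, 0, 0, 0, 0], [0, 0, 0, 0, 0, 0], [0, 0, 0, 0, 0, 0], [0, 0, 0, 0, 0, 0], [0, 0, 0, 0, 0, 0], [0, 0, 0, 0, 0, 0], [0, 0, 0, 0, 0, 0], [0, 0, 0, 0, 0, 0], [0, 0, 0, 0, 0, 0], [0, 0, 0, 0, 0, 0]]}}

```text
clock: 2.6
eef_pos: [490.5, 227.9, 205.5]
eef_rot: [-3.142, -0.0, -0.0]
wrist_force: [0.1, -0.9, -0.5]
finger_gap: 94.0
```

Run:
```python
from cell import *
import cv2,numpy as np
s=read_state();print(s["eef_pos"],s["eef_rot"],s["joints"].round(2),s["wrist_force"])
c=camera("wrist");cv2.imwrite("pics/w1.png",c["pixels"][:,:,::-1]);print(c["fx"],c["mount"])
from scipy.spatial.transform import Rotation as R
T=np.eye(4);T[:3,:3]=R.from_euler('xyz',s["eef_rot"]).as_matrix();T[:3,3]=s["eef_pos"]
c["pose"]=T@c["mount"];np.save("w1.npy",c,allow_pickle=True)
from h import proj
print(proj(c,(493,237,92)),proj(c,(490,236,6)))
```

```text
[490.51438397 227.86437102 205.5168399 ] [-3.14156755e+00 -1.29620574e-04 -3.31985566e-04] [ 0.37  0.28  1.55 -0.    1.31  1.94] [ 0.13087365 -0.85421977 -0.54282565]
314.9308263508127 [[ 1.76187607e-04 -9.61167155e-01 -2.75966791e-01  8.06300728e+01]
 [ 9.99999424e-01 -1.22706271e-04  1.06581209e-03  1.47766322e+00]
 [-1.05828643e-03 -2.75966820e-01  9.61166580e-01 -1.80405804e+02]
 [ 0.00000000e+00  0.00000000e+00  0.00000000e+00  1.00000000e+00]]
(np.float64(241.282347478171), np.float64(189.57427493983772)) (np.float64(244.46324579124703), np.float64(173.9756763663218))
```

View pics/w1.png

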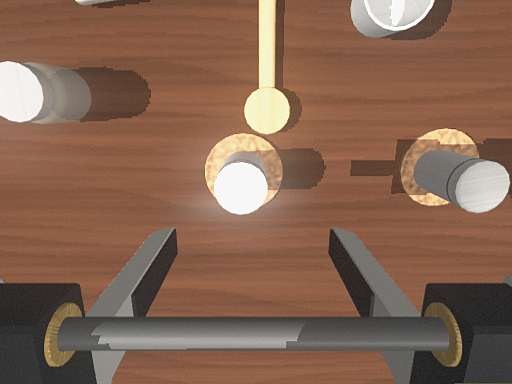

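{"api": "servo_tool", "payload": {"series": [[0.2, -0.5, 1, 0, 0, 0], [0.35, -0.9, 3, 0, 0, 0], [0.35, -0.9, 5, 0, 0, 0], [0.35, -0.9, 7, 0, 0, 0], [0.35, -0.9, 9.5, 0, 0, 0], [0.35, -0.9, 12, 0, 0, 0], [0.35, -0.9, 14, 0, 0, 0], [0.35, -0.9, 15.5, 0, 0, 0], [0.35, -0.9, 16.5, 0, 0, 0], [0.35, -0.9, 16.9, 0, 0, 0]]}}

```text
clock: 3.48
eef_pos: [493.2, 236.9, 34.5]
eef_rot: [3.141, 0.002, -0.0]
wrist_force: [-0.1, -0.3, 0.4]
finger_gap: 94.2
```

{"api": "servo_tool", "payload": {"series": [[0, 0, 0, 0, 0, 0], [0, 0, 0, 0, 0, 0], [0, 0, 0, 0, 0, 0], [0, 0, 0, 0, 0, 0], [0, 0, 0, 0, 0, 0], [0, 0, 0, 0, 0, 0], [0, 0, 0, 0, 0, 0], [0, 0, 0, 0, 0, 0], [0, 0, 0, 0, 0, 0], [0, 0, 0, 0, 0, 0]], "gripper": 4.6, "grip_force": 35}}

```text
clock: 4.32
eef_pos: [494.2, 237.1, 36.9]
eef_rot: [-3.141, -0.001, -0.0]
wrist_force: [-1.8, 1.0, 5.9]
finger_gap: 52.2
```

{"api": "servo_tool", "payload": {"series": [[0, 0, 0, 0, 0, 0], [0, 0, 0, 0, 0, 0], [0, 0, 0, 0, 0, 0], [0, 0, 0, 0, 0, 0], [0, 0, 0, 0, 0, 0], [0, 0, 0, 0, 0, 0], [0, 0, 0, 0, 0, 0], [0, 0, 0, 0, 0, 0], [0, 0, 0, 0, 0, 0], [0, 0, 0, 0, 0, 0]]}}

```text
clock: 5.15
eef_pos: [494.2, 237.1, 36.9]
eef_rot: [-3.141, -0.001, -0.0]
wrist_force: [-0.4, 0.9, 5.8]
finger_gap: 52.5
```

{"api": "servo_tool", "payload": {"series": [[0, 0, -0.3, 0, 0, 0], [0, 0, -0.8, 0, 0, 0], [0, 0, -1.5, 0, 0, 0], [0, 0, -2.2, 0, 0, 0], [0, 0, -2.9, 0, 0, 0], [0, 0, -3.5, 0, 0, 0], [0, 0, -4, 0, 0, 0], [0, 0, -4.3, 0, 0, 0], [0, 0, -4.5, 0, 0, 0], [0, 0, -4.5, 0, 0, 0]]}}

```text
clock: 5.98
eef_pos: [494.1, 237.0, 81.8]
eef_rot: [-3.141, -0.0, -0.0]
wrist_force: [0.1, 0.9, -0.7]
finger_gap: 52.6
```

{"api": "servo_tool", "payload": {"series": [[0, 0, 0, 0, 0, 0], [0, 0, 0, 0, 0, 0], [0, 0, 0, 0, 0, 0], [0, 0, 0, 0, 0, 0], [0, 0, 0, 0, 0, 0], [0, 0, 0, 0, 0, 0], [0, 0, 0, 0, 0, 0], [0, 0, 0, 0, 0, 0], [0, 0, 0, 0, 0, 0], [0, 0, 0, 0, 0, 0]]}}

```text
clock: 6.82
eef_pos: [494.0, 237.0, 81.4]
eef_rot: [3.142, 0.0, -0.0]
wrist_force: [0.1, -0.1, -1.8]
finger_gap: 52.7
```

```bash
cat > look.py <<'E'
import sys
from cell import *
import cv2,numpy as np
F=[];M=[]
for i in range(4):
    s=read_state();F.append(s["wrist_force"]);M.append(s["effort"]);c=camera("scene")
print(s["clock"],s["eef_pos"].round(1),s["eef_rot"].round(3),s["finger_gap"],"F",np.mean(F,0).round(2),np.std(F,0).round(2),"eff",np.mean(M,0).round(2))
cv2.imwrite(f"pics/{sys.argv[1]}s.png",c["pixels"][:,:,::-1]);np.save(f"{sys.argv[1]}s.npy",c,allow_pickle=True)
c=camera("wrist")
cv2.imwrite(f"pics/{sys.argv[1]}w.png",c["pixels"][:,:,::-1])
E
python3 look.py a
```

```text
6.9667 [494.  237.   81.5] [-3.142 -0.    -0.   ] 52.23856031529711 F [ 0.3   0.31 -1.59] [0.38 0.37 0.44] eff [-0.000e+00 -5.695e+01 -3.150e+01 -1.000e-02 -7.000e-02  0.000e+00]
```

View pics/as.png

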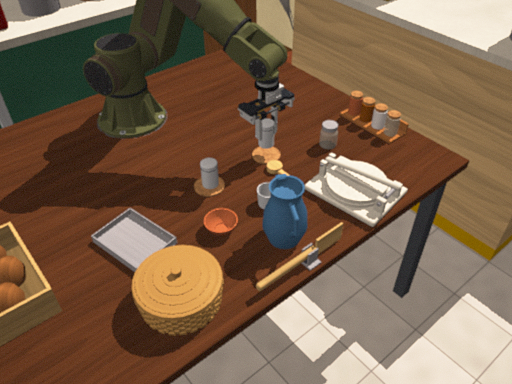

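The left tin hangs in the gripper above its coaster at about (267,130), and it reads about 1.6 N (roughly 165 g), which points to the lighter one. I'll put it back.

{"api": "servo_tool", "payload": {"series": [[0, 0, 0.3, 0, 0, 0], [0, 0, 0.8, 0, 0, 0], [0, 0, 1.5, 0, 0, 0], [0, 0, 2.2, 0, 0, 0], [0, 0, 2.9, 0, 0, 0], [0, 0, 3.5, 0, 0, 0], [0, 0, 4, 0, 0, 0], [0, 0, 4.25, 0, 0, 0], [0, 0, 4.4, 0, 0, 0], [0, 0, 4.45, 0, 0, 0]]}}

```text
clock: 7.9
eef_pos: [494.0, 237.0, 36.9]
eef_rot: [3.142, -0.0, -0.0]
wrist_force: [0.5, 0.3, -0.7]
finger_gap: 52.7
```

{"api": "servo_tool", "payload": {"series": [[0, 0, 0, 0, 0, 0], [0, 0, 0, 0, 0, 0], [0, 0, 0, 0, 0, 0], [0, 0, 0, 0, 0, 0], [0, 0, 0, 0, 0, 0], [0, 0, 0, 0, 0, 0], [0, 0, 0, 0, 0, 0], [0, 0, 0, 0, 0, 0], [0, 0, 0, 0, 0, 0], [0, 0, 0, 0, 0, 0]]}}

```text
clock: 8.73
eef_pos: [494.0, 237.0, 37.0]
eef_rot: [-3.142, -0.0, -0.0]
wrist_force: [-0.2, 0.4, -1.3]
finger_gap: 52.6
```

{"api": "servo_tool", "payload": {"series": [[0, 0, 0.03, 0, 0, 0], [0, 0, 0.06, 0, 0, 0], [0, 0, 0.06, 0, 0, 0], [0, 0, 0.06, 0, 0, 0], [0, 0, 0.06, 0, 0, 0], [0, 0, 0.06, 0, 0, 0], [0, 0, 0.06, 0, 0, 0], [0, 0, 0.06, 0, 0, 0], [0, 0, 0.06, 0, 0, 0], [0, 0, 0.06, 0, 0, 0]]}}

```text
clock: 9.57
eef_pos: [494.1, 237.0, 36.9]
eef_rot: [-3.141, -0.0, -0.0]
wrist_force: [-2.8, -1.8, 6.4]
finger_gap: 52.2
```

{"api": "servo_tool", "payload": {"series": [[0, 0, 0, 0, 0, 0], [0, 0, 0, 0, 0, 0], [0, 0, 0, 0, 0, 0], [0, 0, 0, 0, 0, 0], [0, 0, 0, 0, 0, 0], [0, 0, 0, 0, 0, 0], [0, 0, 0, 0, 0, 0], [0, 0, 0, 0, 0, 0], [0, 0, 0, 0, 0, 0], [0, 0, 0, 0, 0, 0]], "gripper": 9.4}}

```text
clock: 10.4
eef_pos: [494.0, 237.0, 36.3]
eef_rot: [-3.142, 0.0, -0.0]
wrist_force: [0.1, -0.6, 0.3]
finger_gap: 94.4
```

{"api": "servo_tool", "payload": {"series": [[0, 0, -0.5, 0, 0, 0], [0, 0, -1.5, 0, 0, 0], [0, 0, -3, 0, 0, 0], [0, 0, -5, 0, 0, 0], [0, 0, -7, 0, 0, 0], [0, 0, -9, 0, 0, 0], [0, 0, -11, 0, 0, 0], [0, 0, -13.5, 0, 0, 0], [0, 0, -16, 0, 0, 0], [0, 0, -17, 0, 0, 0]]}}

```text
clock: 11.23
eef_pos: [494.8, 237.3, 210.7]
eef_rot: [-3.14, -0.005, -0.0]
wrist_force: [0.2, 0.2, -0.2]
finger_gap: 94.0
```

```bash
python3 look.py b
python3 - <<'E'
import cv2;a=cv2.imread("pics/bs.png")[60:220,150:350];cv2.imwrite("pics/bsz.png",cv2.resize(a,None,fx=3,fy=3))
E
```

```text
11.3833 [494.  237.  206.4] [-3.141e+00 -1.000e-03 -0.000e+00] 93.74714666272753 F [0.   0.05 0.26] [0.23 0.63 1.11] eff [-1.000e-02 -5.181e+01 -3.471e+01 -1.000e-02  2.300e-01  0.000e+00]
```

View pics/bw.png

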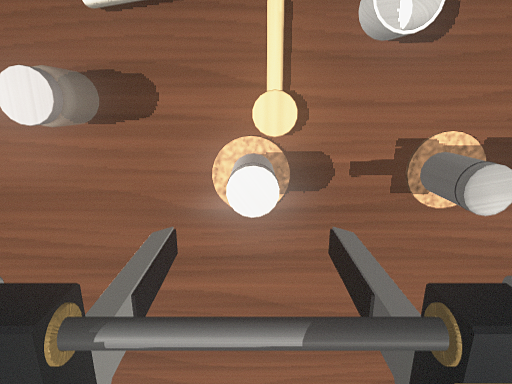

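View pics/bsz.png

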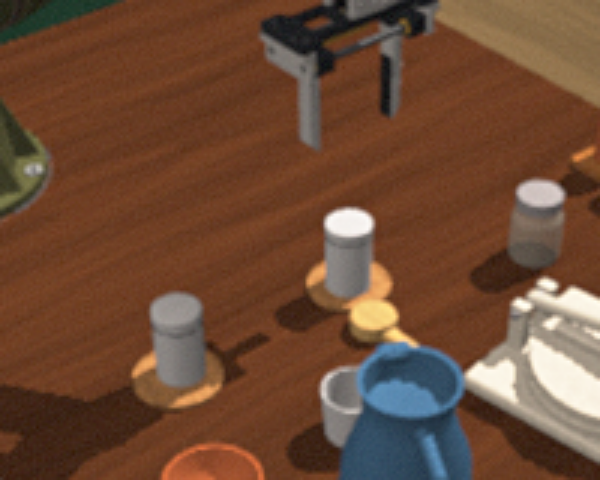

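The left tin stands upright on its coaster, with its lid at (252,191) in the wrist view and the coaster centred near (251,175). Next is the right tin.

{"api": "servo_tool", "payload": {"series": [[0, 2, 0, 0, 0, 0], [0, 5, 0, 0, 0, 0], [0, 8, 0, 0, 0, 0], [0.1, 11, 0, 0, 0, 0], [0.1, 14, 0, 0, 0, 0], [0.1, 17, 0, 0, 0, 0], [0.1, 20, 0, 0, 0, 0], [0.15, 22, 0, 0, 0, 0], [0.15, 23, 0, 0, 0, 0], [0.15, 23.3, 0, 0, 0, 0]]}}

```text
clock: 12.32
eef_pos: [495.1, 2.9, 205.3]
eef_rot: [-3.141, 0.002, -0.002]
wrist_force: [-0.6, 0.3, -0.7]
finger_gap: 93.8
```

```bash
python3 look.py c
python3 - <<'E'
from h import *
from cell import *
from scipy.spatial.transform import Rotation as R
s=read_state();c=camera("wrist")
T=np.eye(4);T[:3,:3]=R.from_euler('xyz',s["eef_rot"]).as_matrix();T[:3,3]=s["eef_pos"]
c["pose"]=T@c["mount"];np.save("w2.npy",c,allow_pickle=True)
print(s["eef_pos"],proj(c,(496,4.5,92)),proj(c,(497.5,-2,6)))
E
```

```text
12.4667 [495.3   4.7 205.9] [-3.141e+00  1.000e-03  0.000e+00] 94.21822873561389 F [-0.06  0.12 -0.03] [0.6  0.43 0.61] eff [-1.070e+00 -4.574e+01 -3.489e+01 -2.000e-02 -8.000e-02 -1.900e-01]
[495.41399903   5.01415023 206.12006891] (np.float64(251.303534445637), np.float64(191.24730581172813)) (np.float64(256.8066355272232), np.float64(171.72387543323))
```

View pics/cw.png

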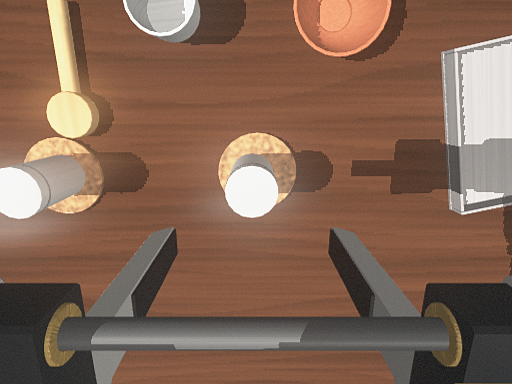

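The right lid is at (251,190), as predicted, so the gripper is centred over it.

{"api": "servo_tool", "payload": {"series": [[0, 0, 1, 0, 0, 0], [0, 0, 3, 0, 0, 0], [0, 0, 5, 0, 0, 0], [0, 0, 7, 0, 0, 0], [0, 0, 9.5, 0, 0, 0], [0, 0, 12, 0, 0, 0], [0, 0, 14, 0, 0, 0], [0, 0, 15.5, 0, 0, 0], [0, 0, 16.5, 0, 0, 0], [0, 0, 16.9, 0, 0, 0]]}}

```text
clock: 13.45
eef_pos: [494.6, 4.4, 35.6]
eef_rot: [-3.141, 0.002, 0.0]
wrist_force: [-0.2, 0.1, -0.5]
finger_gap: 94.3
```

{"api": "servo_tool", "payload": {"series": [[0, 0, 0, 0, 0, 0], [0, 0, 0, 0, 0, 0], [0, 0, 0, 0, 0, 0], [0, 0, 0, 0, 0, 0], [0, 0, 0, 0, 0, 0], [0, 0, 0, 0, 0, 0], [0, 0, 0, 0, 0, 0], [0, 0, 0, 0, 0, 0], [0, 0, 0, 0, 0, 0], [0, 0, 0, 0, 0, 0]], "gripper": 4.6, "grip_force": 40}}

```text
clock: 14.28
eef_pos: [495.7, 4.2, 37.7]
eef_rot: [-3.141, -0.001, -0.0]
wrist_force: [-0.4, 3.9, 5.8]
finger_gap: 51.7
```

{"api": "servo_tool", "payload": {"series": [[0, 0, -0.3, 0, 0, 0], [0, 0, -0.8, 0, 0, 0], [0, 0, -1.5, 0, 0, 0], [0, 0, -2.2, 0, 0, 0], [0, 0, -2.9, 0, 0, 0], [0, 0, -3.5, 0, 0, 0], [0, 0, -4, 0, 0, 0], [0, 0, -4.3, 0, 0, 0], [0, 0, -4.5, 0, 0, 0], [0, 0, -4.5, 0, 0, 0]]}}

```text
clock: 15.12
eef_pos: [495.6, 4.0, 82.7]
eef_rot: [3.142, -0.0, -0.0]
wrist_force: [0.2, 0.3, -5.4]
finger_gap: 51.6
```

{"api": "servo_tool", "payload": {"series": [[0, 0, 0, 0, 0, 0], [0, 0, 0, 0, 0, 0], [0, 0, 0, 0, 0, 0], [0, 0, 0, 0, 0, 0], [0, 0, 0, 0, 0, 0], [0, 0, 0, 0, 0, 0], [0, 0, 0, 0, 0, 0], [0, 0, 0, 0, 0, 0], [0, 0, 0, 0, 0, 0], [0, 0, 0, 0, 0, 0]]}}

```text
clock: 15.95
eef_pos: [495.5, 4.0, 82.4]
eef_rot: [-3.142, -0.0, -0.0]
wrist_force: [0.5, -0.1, -6.6]
finger_gap: 52.0
```

```bash
python3 look.py d
```

```text
16.1 [495.5   4.   82.4] [ 3.142 -0.    -0.   ] 51.72832641357413 F [-0.19  0.01 -5.31] [0.51 0.41 0.73] eff [-0.000e+00 -5.180e+01 -3.184e+01  2.000e-02 -7.000e-02 -0.000e+00]
```

View pics/ds.png

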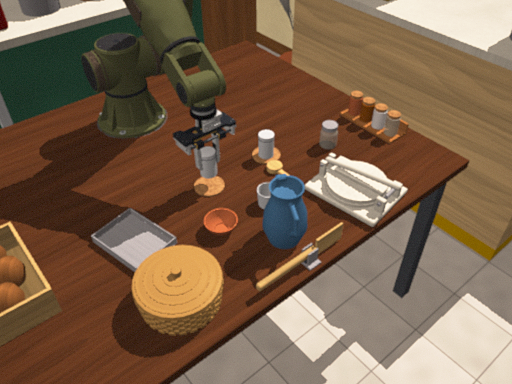

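The right tin reads about 5.3–6.6 N, so it is clearly the heavier. I'll carry it to the tray, raising it about 49 mm.

{"api": "servo_tool", "payload": {"series": [[0, 0, -1, 0, 0, 0], [0, 0, -2, 0, 0, 0], [0, 0, -3, 0, 0, 0], [0, 0.5, -4, 0, 0, 0], [0.2, 1.5, -4.7, 0, 0, 0], [0.6, 3, -4.9, 0, 0, 0], [1, 5, -4.9, 0, 0, 0], [1.4, 7, -4.9, 0, 0, 0], [1.8, 9, -4.9, 0, 0, 0], [2.2, 11, -4.9, 0, 0, 0]]}}

```text
clock: 17.03
eef_pos: [517.5, -108.0, 132.0]
eef_rot: [3.141, -0.0, -0.001]
wrist_force: [0.4, -0.3, -5.6]
finger_gap: 52.0
```

{"api": "servo_tool", "payload": {"series": [[0.4, 2, 0, 0, 0, 0], [0.8, 4, 0, 0, 0, 0], [1.2, 6, 0, 0, 0, 0], [1.6, 8, 0, 0, 0, 0], [2, 10, 0, 0, 0, 0], [2.4, 12, 0, 0, 0, 0], [2.8, 14, 0, 0, 0, 0], [3.2, 16, 0, 0, 0, 0], [3.5, 17.5, 0, 0, 0, 0], [3.7, 18.5, 0, 0, 0, 0]]}}

```text
clock: 17.87
eef_pos: [554.0, -293.5, 131.7]
eef_rot: [3.141, -0.0, -0.002]
wrist_force: [0.1, 0.8, -5.5]
finger_gap: 52.1
```

{"api": "servo_tool", "payload": {"series": [[0.1, 0.5, 0, 0, 0, 0], [0.1, 0.7, 0, 0, 0, 0], [0.1, 0.7, 0, 0, 0, 0], [0.1, 0.7, 0, 0, 0, 0], [0.1, 0.7, 0, 0, 0, 0], [0.1, 0.7, 0, 0, 0, 0], [0.1, 0.7, 0, 0, 0, 0], [0.1, 0.7, 0, 0, 0, 0], [0.1, 0.7, 0, 0, 0, 0], [0.1, 0.7, 0, 0, 0, 0]]}}

```text
clock: 18.7
eef_pos: [555.4, -298.0, 131.4]
eef_rot: [3.142, -0.0, -0.0]
wrist_force: [0.3, 0.5, -5.4]
finger_gap: 51.8
```

```bash
python3 look.py e
python3 - <<'E'
from cell import *;import cv2
cv2.imwrite("pics/et.png",camera("top")["pixels"][:,:,::-1]);s=read_state();print(s["eef_pos"],s["qd"].round(4))
E
```

```text
18.85 [ 555.4 -298.   131.3] [-3.142  0.    -0.   ] 51.71600889389013 F [ 0.11  0.09 -5.85] [0.35 0.3  0.35] eff [ 4.000e-02 -6.872e+01 -3.638e+01  5.000e-02 -5.000e-02  0.000e+00]
[ 555.37831014 -298.04231212  131.32988132] [-0.0006  0.001   0.0001 -0.0012 -0.0005  0.0004]
```

View pics/es.png

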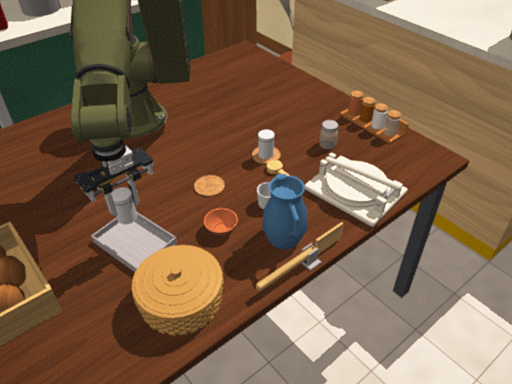

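View pics/et.png

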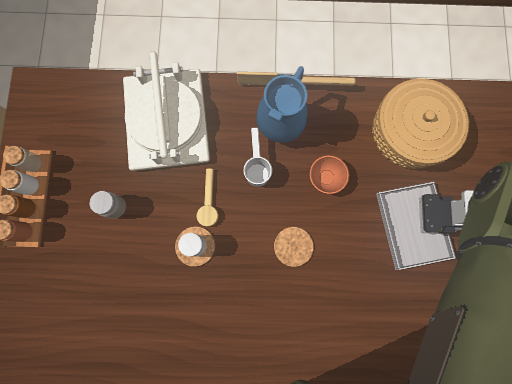

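View pics/ew.png

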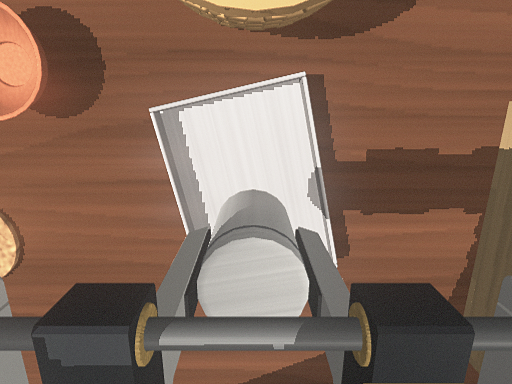

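The heavier tin is held upright over the tray, at about (125,205) in the scene view. The left tin stands on its coaster at (190,245) in the top view, and the bystanders look unmoved. Before handing in, I'll check the tray geometry numerically.

Run:
```python
from h import *
c=load("scene");t=load("top")
print("tin ends",proj(c,(555.4,-298,100)),proj(c,(555.4,-298,186)),"traymid",proj(c,(555,-298,25)))
a=cv2.imread("pics/es.png");cv2.imwrite("pics/esz.png",cv2.resize(a[150:280,70:200],None,fx=4,fy=4))
b=cv2.imread("pics/et.png");a=cv2.imread("pics/top0.png")
d=cv2.absdiff(a,b).max(2);d[:,:170]
print("diff px jar/cup/bowl/masher/pitcher",[(d[y0:y1,x0:x1]>60).sum() for x0,y0,x1,y1 in [(85,185,130,222),(240,125,275,190),(305,150,355,200),(195,165,222,228),(250,65,315,145)]], "lidL", (d[225:270,172:218]>60).sum())
# tray scene rim corners
P=[cast(c,u,v,25) for u,v in [(92,240),(131,211),(175,240),(135,269)]];print(np.round(P),np.mean(P,0))
```

```text
tin ends (np.float64(126.11445084873188), np.float64(216.92113981595222)) (np.float64(119.77612363372924), np.float64(192.9850970397999)) traymid (np.float64(131.11552913870224), np.float64(235.99171205959763))
diff px jar/cup/bowl/masher/pitcher [np.int64(0), np.int64(0), np.int64(0), np.int64(0), np.int64(0)] lidL 72
[[ 500. -387.   25.]
 [ 468. -251.   25.]
 [ 645. -213.   25.]
 [ 663. -346.   25.]] [ 568.90615377 -299.226281     25.        ]
```

View pics/esz.png

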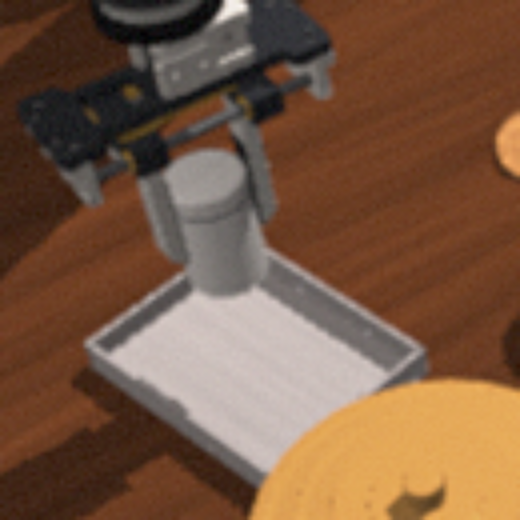

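```bash
python3 -c "
from cell import *
s=read_state();print(s['clock'],s['eef_pos'],s['finger_gap'],s['wrist_force']);print(sign_off())"
```

```text
19.0 [ 555.37831014 -298.04231212  131.32988132] 52.24126430714814 [ 0.45273043  1.067558   -5.93602532]
the job is handed in; nothing more can be done
None
```

The right-hand tin is the heavier one. I handed in the job at 19.0 s with it held upright and still over the middle of the tray. `sign_off()` gave no verdict.

- **Weights:** I lifted the left tin about 45 mm and it read about 1.6 N (roughly 165 g). I stood it back on its coaster, about 2 mm from the middle. The right tin read about 5.3–6.6 N, averaging about 5.6 N (roughly 570 g).
- **Final hold:** The gripper is at (555, −298) mm, and the top camera puts the tray's middle at (555, −298). The tin's underside is about 100 mm above the board, worked out from the gripper height. Grip is set to 40 N, the finger gap is 52 mm and the arm is not moving.
- **Bystanders and left tin:** Comparing top views, the cup, pitcher, bowl, jar and masher had not moved, and the left tin was upright on its coaster.

**Disagreement:** the scene camera put the tray's middle about 14 mm further out in x than the top camera did. It also read the tin lids, and the held tin by about 2 pixels, offset in a similar direction. I went with the top view because the wrist camera agreed with it to about 2 mm on the tins and coasters. Either reading is inside the 35 mm limit.

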